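Feed a cartridge from the gravity track into the vee clamp

TASK

Take the end cartridge, the one resting at the stop, from the sloped feed track, so that the others roll down and the next one comes to rest at the stop. Lay it gently in the vee block, not dropped, sitting fully down along the groove and sticking out about evenly at both ends, let go of it, then swing the clamp strap over and down until it lies on the cartridge. Do not disturb the other things on the table.

Things in the scene. Friction and masses are not known exactly. Their poses are not given: they have to be found in the camera images.
- track: gravity feed track, a steel chute on a grey 245 x 90 mm base plate (8 mm thick). Origin: on the table below the end cartridge's place at the stop. +x points up the slope (0.21 rad), +y along the cartridges' axes, z up. At the lowest place bed and stop lip are only 30 mm wide, without side guides; two guides 60 mm apart begin 30 mm up the slope.
- seat (a point): centre of a cartridge resting against the stop at the track's low end, 60 mm above the table; axes as the track's. The cartridge overhangs the bed by 13 mm at each end, with free height for fingers down to the base plate. The stop lip reaches 2 mm above this point: lift straight up to clear it.
- cartridge1: the end cartridge, at the stop: a smooth plain aluminium cylinder, 26 mm in diameter, 56 mm long, flat ends, about 45 g, lying across the track. Origin: its centre; its y axis runs along the cylinder (both ends alike; x and z turn as it rolls). It can be taken from above by its two flat ends, a 56 mm grasp.
- cartridge2: the same kind of cartridge, next up the slope, touching cartridge1 (26 mm between centres); it rolls to the stop by itself once cartridge1 is lifted away
- cartridge3: the third cartridge in the queue
- cartridge4: the fourth and last cartridge in the queue
- fixture: clamp fixture: grey 150 x 90 x 10 mm base plate carrying a steel vee block 30 mm long. Origin: on the table, straight below the middle of the vee. The vee groove runs along its y; the strap's hinge posts stand 42 mm to +x of the vee; z up.
- vee (a point): centre of a cartridge properly seated in the vee, 55 mm above the table; axes as the fixture's. The seated cartridge overhangs the 30 mm block by 13 mm at each end, with free height for fingers down to the base plate's top at 10 mm. The block's top edges are level with this point, 48 mm across.
- strap (a joint): angle of the steel clamp strap (16 mm wide, 8 mm thick, 97 mm from hinge to bar), rad: 0 = level, lying on a seated cartridge; pi/2 = upright; starts at 1.85 to 2.2, leaning back away from the vee. Range -0.3 to 2.3. Stiff hinge (about 0.1 N m, some 1 N at the bar): it stays where it is left.
- strap_bar (a point): centre of the black round cross bar at the strap's free end, 12 mm thick and 60 mm long, parallel to the fixture's y. Closed, it lies 55 mm to -x of the vee, 72 mm above the table. At strap angle q it is at hinge + 97 mm * (-cos q, 0, sin q) in the fixture's axes. It can be pushed with closed fingers or pinched.
- strap_hinge (a point): middle of the strap's hinge pin (along the fixture's y), 42 mm to +x of the vee, 72 mm above the table; axes as the fixture's
- marker: green marker pen, 132 mm long, 17 mm thick, lying; origin below its middle; a bystander
- gauge: plain steel ring gauge, 52 mm outside, 27 mm bore, 16 mm high, lying flat; origin under its centre; a bystander
- spare: a loose cartridge-size aluminium slug standing on end, 26 mm by 56 mm high; origin under its centre; a bystander, not part of the feed
- tape: roll of green tape lying flat, 90 mm across, 24 mm high; origin under its centre; a bystander
- spray: white bottle, 64 mm across, 170 mm high; origin under its centre; a bystander
- beaker: steel beaker, 72 mm across, 80 mm high; origin under its centre; a bystander
Mind the look-alikes: they are no part of the job. What is shaped like the cartridge1 but yellow is not meant. What is shaped like the cartridge3 but purple is not meant.

How it is judged:
By the outcome, as a careful person would: the job done as asked, in the order asked, and still so for the second after the job is handed in, with the robot touching nothing.
It also fails if it takes over 62 s, if anything falls off the work surface, if the arm or the gripper's body presses on something with over 40 N, if the wrist force passes 120 N, or if a joint passes its speed limit or range.

ROBOT

A 7-joint arm with a two-finger parallel gripper is mounted at the origin on the work surface. World frame = base frame: x ahead of the robot, y to its left, z up, the work surface at z = 0. Lengths are in m, angles in rad, forces in N, time in s.
With the tool pointing down it reaches from about 0.35 to 0.9 m from the base axis. Payload 19.9 kg.
Tool frame: the origin (TCP) lies midway between the tips of the shut fingers; the grasp point (between the pads) lies 19 mm behind it; z points along the fingers, y is the line along which they close (so a half turn about z gives the same grasp; the last joint's range is limited). The gripper opens to 94 mm and grips with 3 to 60 N. Pads are 16 mm wide; open, the fingers measure 119 mm over their backs; the gripper's body (75 mm by 177 mm) begins 78 mm behind the grasp point.
Start: joints at [1.226, 0.417, -0.01, 1.614, 0.005, 1.111, -0.053], TCP at [0.187, -0.596, 0.205] pointing down, gripper open.
Joint ranges: [-2.81, 2.81], [-0.39, 2.02], [-1.27, 1.25], [0.06, 2.57], [-1.19, 4.33], [0.19, 2], [-2.82, 2.82]. Speed limits (rad/s): [1.89, 1.89, 2.39, 2.39, 3.01, 3.01, 3.01].

INTERFACE

Orientations are given as a unit quaternion [w, x, y, z].
In Python, from cell import * gives the robot as it stands.
- The arm moves only by the tool apply_moves, never from a script. Its argument "rows" is a list of rows, each an object of numbers: "gripper": the opening, from -1 (shut) to 1 (fully open); "dx", "dy", "dz": the shift along the tool's x, y, z in units of 40 mm (1.0 is 40 mm); "rx", "ry", "rz": the turn, a rotation vector about the tool's x, y, z in units of 6 degrees (1.0 is 6 degrees). In form: [{"gripper": .., "dx": .., "dy": .., "dz": .., "rx": .., "ry": .., "rz": ..}, ...]. A call has 1 to 5 rows; each row shifts and turns the commanded pose from where the row before left it, along the tool's axes as they then stand; what a row does not reach is not made up. A row lasts 1/10 s, in which the tool goes at most 50 mm and 8.59 degrees, less where a joint would pass 70% of its speed; a pose out of reach is approached as far as the arm can. A call is refused whole if a number of a shift passes 1 or a number of a turn 1, either way. A call with a gripper value outside its range is refused whole. The fingers move at their own pace and stop on an object; the grip force is fixed at half the most. Time passes only in rows, so rows that do not move let the fingers close. It gives the time, the measured TCP pose, the force, the opening and the grip force at its end, in the units of the state.
- sense(): the state, without advancing time (a new reading comes with each control period).
- camera(name): name is "side" or "top" or "wrist"; returns a dict with "color" (384x512x3 uint8, red, green, blue), "range_z" (384x512 float32, m along the optical axis (not along the pixel's ray), 0 where there is no reading), "K" (3x3 intrinsics, pixels), "position" and "rotation" of the camera in the world; the wrist camera has in their place "hand_eye" (4x4, takes a point from camera to tool coordinates, whose origin is the TCP and whose axes are the flange's). Camera axes: x right, y down, z forward; pixel columns grow to the right and rows downward; lengths in m; the calibration is good to about 2 mm. A picture is of the moment at which its call begins: read the wrist's pose just before it.
- sign_off(): hands the job in; it is judged then, once.
The state is a dict: "clock": time; "joints": joint angles; "qd": joint speeds; "joint_efforts": joint torques, N m; "position": TCP position; "eef_rot": TCP orientation; "force": force on the tool from outside, world axes, zero at the start; "torque": the same for the moment, N m; "grip_width": finger opening in m; "gripper_force": force on a finger pad.
Only numpy, scipy, OpenCV 4.12 (cv2) and the standard library are available. Lean on these libraries where they do the work, as an engineer would, in place of code of your own. Each camera call takes 0.05 s, during which the arm holds its last target. There are 200 camera calls.

## Working session

There is one attempt and no reset: what is moved stays moved. The work goes in short steps, Python scripts to look and compute and a tool call to move; the robot and the scene stay as the last step left them, time stands still between calls to the robot, and variables do not carry over. Pictures are saved under pics/ and viewed, at most 10 in all, crops included, and the job is handed in when it is done.

Besides the shell and the picture viewer there is one more tool, called after ">>>" as name(argument=value, ...), one argument or row to a line, values as JSON. apply_moves: Moves the arm, as the interface text tells. Its arguments: {"type":"object","properties":{"rows":{"type":"array","items":{"type":"object","properties":{"gripper":{"type":"number"},"dx":{"type":"number"},"dy":{"type":"number"},"dz":{"type":"number"},"rx":{"type":"number"},"ry":{"type":"number"},"rz":{"type":"number"}}}}},"required":["rows"]}

```bash
mkdir -p pics; cat > h.py <<'E'
from cell import *
import numpy as np, cv2
def save(c,name,box=None,s=1):
    im=c["color"][:,:,::-1]
    if box: im=im[box[1]:box[3],box[0]:box[2]]
    im=cv2.resize(np.ascontiguousarray(im),None,fx=s,fy=s,interpolation=cv2.INTER_CUBIC); cv2.imwrite("pics/"+name,im)
def cloud(c,R=None,p=None):
    z=c["range_z"];K=c["K"];v,u=np.mgrid[:z.shape[0],:z.shape[1]]
    P=np.stack([(u-K[0,2])/K[0,0]*z,(v-K[1,2])/K[1,1]*z,z],-1)
    R=np.array(c["rotation"]) if R is None else R; p=np.array(c["position"]) if p is None else p
    if R.shape==(4,): 
        from scipy.spatial.transform import Rotation as T; R=T.from_quat(R[[1,2,3,0]]).as_matrix()
    W=P@R.T+p; W[z<=0]=np.nan
    return W
E
python3 - <<'E'
from h import *
s=sense();print({k:np.round(v,3).tolist() for k,v in s.items()})
for n in("top","side"):
    c=camera(n);save(c,n+"0.png",s=1.5);print(n,c["K"],c["position"],c["rotation"]);np.savez(n+"0.npz",**c)
E
```

```text
{'clock': 0.0, 'joints': [1.225, 0.418, -0.01, 1.614, 0.005, 1.111, -0.053], 'qd': [0.001, 0.0, -0.001, 0.001, -0.001, 0.001, 0.001], 'joint_efforts': [0.0, -85.126, 0.639, -42.6, -0.049, 0.019, 0.0], 'position': [0.187, -0.596, 0.205], 'eef_rot': [-0.001, 0.988, 0.151, -0.0], 'force': [-0.041, -0.282, -0.056], 'torque': [0.008, 0.036, 0.013], 'gripper_force': 0.0, 'grip_width': 0.094}
top [[397.02411064   0.         255.24997095]
 [  0.         397.02411064 194.77601718]
 [  0.           0.           1.        ]] [0.45896936 0.01433364 1.11860913] [-0.02498634  0.70659808 -0.70583824  0.0434421 ]
side [[448.47379855   0.         256.84210441]
 [  0.         448.47379855 194.40300989]
 [  0.           0.           1.        ]] [ 0.03960102 -0.93770223  1.23054188] [-0.35152363  0.90470875 -0.22263483  0.09147106]
```

View pics/top0.png

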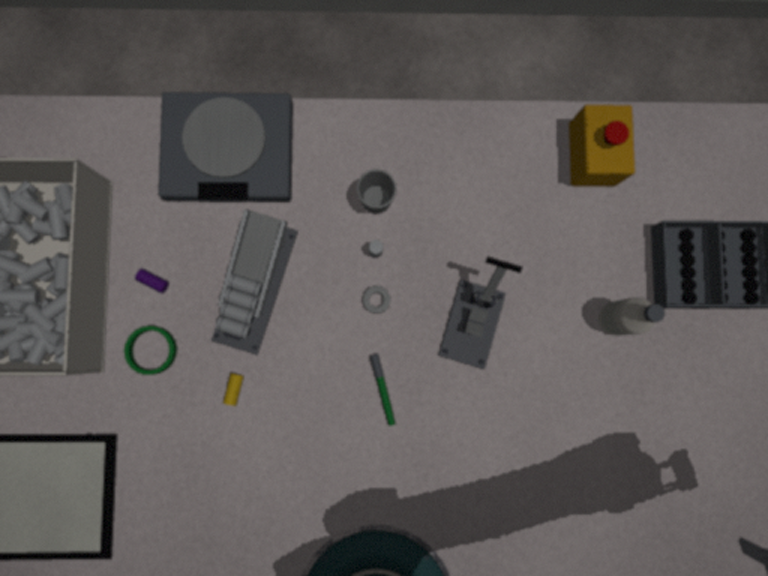

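View pics/side0.png

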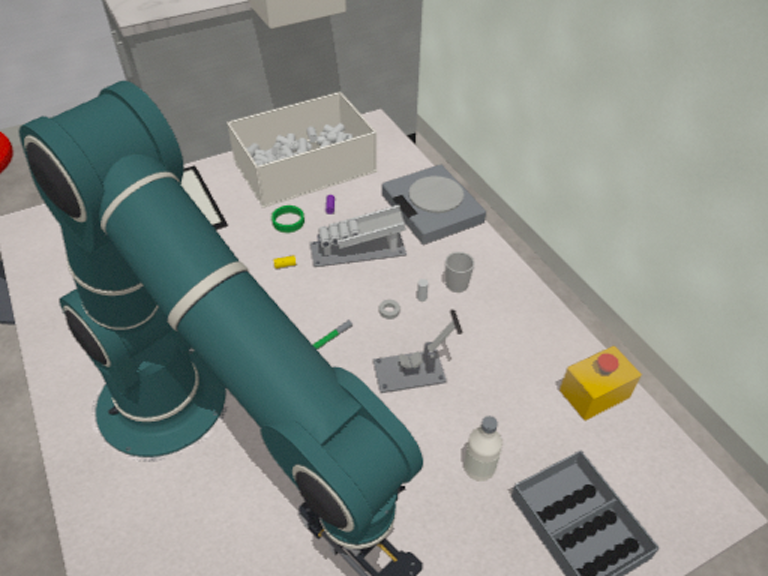

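Top picture: the candidates are four grey cartridges on the track (from the low end, 233,326 up to 241,285), the spare (374,248), the yellow one (233,388) and the purple one (152,280). There are also loose slugs in the bin at the left. The end cartridge at the stop is the one at (233,326), the low end nearest the robot. The fixture is at (477,320), with the strap bar at (503,265). I'll check this in an enlarged crop.

```bash
python3 - <<'E'
from h import *
t=dict(np.load("top0.npz"));s=dict(np.load("side0.npz"))
a=t["color"][130:250,130:210];b=t["color"][160:255,285:355];c=s["color"][125:185,200:285]; d=s["color"][200:265,240:315]
f=lambda x,k:cv2.resize(x,(k*x.shape[1],k*x.shape[0]),interpolation=cv2.INTER_CUBIC)
I=np.zeros((600,800,3),np.uint8)
for im,(x,y) in((f(a,5)[:600,:400],(0,0)),(f(c,4)[:300,:340],(400,0)),(f(d,4)[:300,:300],(400,300))): I[y:y+im.shape[0],x:x+im.shape[1]]=im
cv2.imwrite("pics/crops.png",I[:,:,::-1])
f2=f(b,6);cv2.imwrite("pics/fix.png",f2[:,:,::-1])
W=cloud(t);W2=cloud(s)
for n,X in(("t",W),("s",W2)):
    z=X[...,2]; print(n,"table z",np.nanmedian(z[(abs(X[...,0]-.5)<.25)&(abs(X[...,1])<.3)]))
# cloud of cartridges
for n,X in(("t",W),("s",W2)):
    for nm,lo,hi in(("track",(.38,.18,.01),(.75,.4,.2)),("fix",(.38,-.3,.01),(.72,-.08,.25))):
        m=np.all((X>lo)&(X<hi),-1);P=X[m];print(n,nm,len(P),P.min(0),P.max(0),np.median(P,0))
E
```

```text
t table z 0.0012549721042798279
s table z 0.0013718740231907223
t track 3257 [0.38149463 0.18005014 0.01000236] [0.74998965 0.39982808 0.11154627] [0.59183989 0.2335539  0.07326869]
t fix 1409 [ 0.42937869 -0.24532468  0.01000121] [ 0.61121821 -0.11973841  0.16445139] [ 0.52401041 -0.18565386  0.0138731 ]
s track 1438 [0.38028207 0.18004177 0.0100297 ] [0.74996374 0.39976801 0.11055287] [0.58101302 0.23096088 0.06750575]
s fix 809 [ 0.42583015 -0.24528995  0.01000373] [ 0.61478675 -0.1205591   0.16393102] [ 0.52635859 -0.19671412  0.03403581]
```

View pics/crops.png

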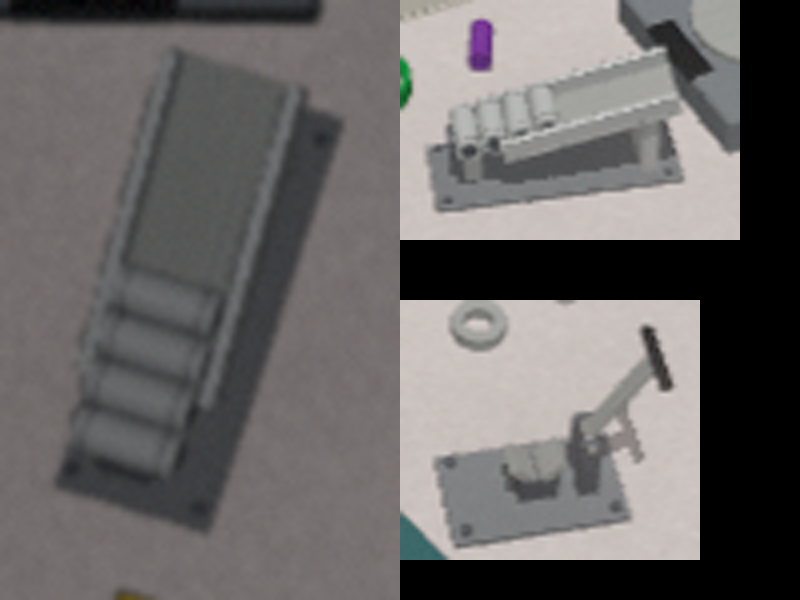

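View pics/fix.png

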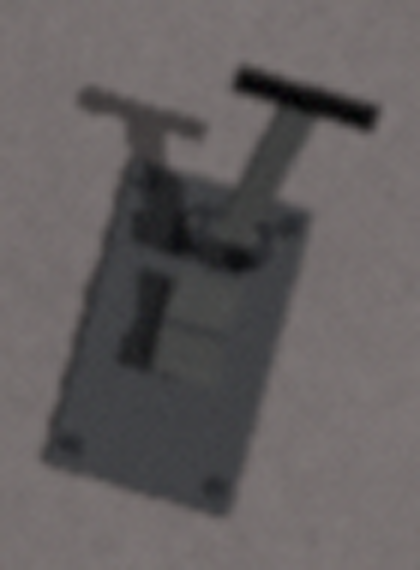

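The crop confirms it: cartridge1 is the lowest of the four, at top-crop (125,447), which is image px (155,219). It rests at the stop past the guides' ends. The fixture crop shows the vee groove line at (205,327) running across the plate, the bar at (307,98), and plate edges from (232,515) to (308,212).

```bash
cat >> h.py <<'E'
def hit(c,u,v,z,R=None,p=None):
    K=np.array(c["K"]);R=np.array(c["rotation"]) if R is None else R;p=np.array(c["position"]) if p is None else p
    if R.shape==(4,):
        from scipy.spatial.transform import Rotation as T; R=T.from_quat(R[[1,2,3,0]]).as_matrix()
    d=R@np.array([(u-K[0,2])/K[0,0],(v-K[1,2])/K[1,1],1]); return p+d*(z-p[2])/d[2]
E
python3 - <<'E'
from h import *
t=dict(np.load("top0.npz"));s=dict(np.load("side0.npz"))
A=lambda x,y:(130+x/5-.4,130+y/5-.4); B=lambda x,y:(285+x/6-.4,160+y/6-.4)
C=lambda x,y:(200+(x-400)/4-.4,125+y/4-.4); D=lambda x,y:(240+(x-400)/4-.4,200+(y-300)/4-.4)
h=lambda c,p,z:np.round(hit(c,*p,z),4)
print("track plate",[h(t,A(*p),.008) for p in((55,487),(208,533),(343,118))])
print("fix plate",[h(t,B(*p),.01) for p in((40,462),(232,515),(312,205))])
print("side fix plate",[h(s,D(*p),.01) for p in((436,460),(458,547),(632,520))])
print("side track plate",[h(s,C(*p),.008) for p in((428,148),(440,210),(683,180))])
W=cloud(t)
def med(p,r=1):
    u,v=map(lambda q:int(round(q)),p);return np.round(np.nanmedian(W[v-r:v+r+1,u-r:u+r+1].reshape(-1,3),0),4)
print("cart1",med(A(125,440)),"bar",med(B(307,98),0),med(B(270,85),0),med(B(350,110),0),"vee",med(B(190,300)),med(B(190,350)))
print("spray",np.nanmax(W[200:215,415:442,2]))
E
```

```text
track plate [array([0.4765, 0.3028, 0.008 ]), array([0.4511, 0.218 , 0.008 ]), array([0.6847, 0.1468, 0.008 ])]
fix plate [array([ 0.4499, -0.115 ,  0.01  ]), array([ 0.4254, -0.2041,  0.01  ]), array([ 0.5701, -0.2443,  0.01  ])]
side fix plate [array([ 0.4518, -0.1214,  0.01  ]), array([ 0.4275, -0.2079,  0.01  ]), array([ 0.5669, -0.2505,  0.01  ])]
side track plate [array([0.4801, 0.2988, 0.008 ]), array([0.4557, 0.214 , 0.008 ]), array([0.6827, 0.143 , 0.008 ])]
cart1 [0.4989 0.2492 0.0731] bar [ 0.5989 -0.2089  0.1591] [ 0.6037 -0.194   0.1601] [ 0.5936 -0.2254  0.1619] vee [ 0.5221 -0.1785  0.0471] [ 0.5002 -0.1775  0.0495]
spray 0.17501174410087683
```

```bash
cat >> h.py <<'E'
from scipy.spatial.transform import Rotation as T
def rot(q): q=np.array(q);return T.from_quat(q[[1,2,3,0]])
def down(yaw): return T.from_euler('z',yaw)*T.from_euler('x',np.pi)
def plan(goals,step=1.0,tstep=1.0,s=None):
    """goals: (pos, yaw) ; prints tool-axis rows, in move units"""
    s=s or sense();p=np.array(s["position"]);R=rot(s["eef_rot"]);n=0
    for g,yaw in goals:
        G=down(yaw);d=R.inv()*G;rv=d.as_rotvec();k=max(1,int(np.ceil(max(np.linalg.norm(np.array(g)-p)/.04/step,np.abs(rv).max()/np.radians(6)/tstep))))
        w=(np.array(g)-p)/k
        for i in range(k):
            t=R.inv().apply(w)/.04;r=rv/k/np.radians(6)
            print(n,"d",np.round(t,2).tolist(),"r",np.round(r,2).tolist());n+=1
            R=R*T.from_rotvec(rv/k);p=p+w
    print("end",p)
E
python3 - <<'E'
from h import *
plan([((.36,-.5,.36),0.0),((.46,-.2,.36),-.285)])
c=camera("wrist");print(c["hand_eye"],c["K"])
E
```

```text
0 d [0.69, -0.14, -0.55] r [-0.0, 0.0, 0.41]
1 d [0.69, -0.17, -0.55] r [-0.0, 0.0, 0.41]
2 d [0.68, -0.2, -0.55] r [-0.0, 0.0, 0.41]
3 d [0.67, -0.23, -0.55] r [-0.0, 0.0, 0.41]
4 d [0.66, -0.26, -0.55] r [-0.0, 0.0, 0.41]
5 d [0.65, -0.29, -0.55] r [-0.0, 0.0, 0.41]
6 d [0.63, -0.32, -0.55] r [-0.0, 0.0, 0.41]
7 d [0.31, -0.94, 0.0] r [-0.0, -0.0, 0.34]
8 d [0.28, -0.95, 0.0] r [-0.0, -0.0, 0.34]
9 d [0.24, -0.96, 0.0] r [-0.0, -0.0, 0.34]
10 d [0.21, -0.97, 0.0] r [-0.0, -0.0, 0.34]
11 d [0.18, -0.97, 0.0] r [-0.0, -0.0, 0.34]
12 d [0.14, -0.98, 0.0] r [-0.0, -0.0, 0.34]
13 d [0.11, -0.98, 0.0] r [-0.0, -0.0, 0.34]
14 d [0.07, -0.99, 0.0] r [-0.0, -0.0, 0.34]
end [ 0.46 -0.2   0.36]
[[ 4.11276184e-04 -9.59136731e-01 -2.82942683e-01  8.12303280e-02]
 [ 9.99999619e-01  1.76472724e-04  8.55348348e-04  1.62821022e-05]
 [-7.70464353e-04 -2.82942927e-01  9.59136438e-01 -1.79559455e-01]
 [ 0.00000000e+00  0.00000000e+00  0.00000000e+00  1.00000000e+00]] [[334.55463933   0.         250.69035801]
 [  0.         334.55463933 190.52316357]
 [  0.           0.           1.        ]]
```

>>> apply_moves(
  rows=[
    {"gripper": 1,"dx": 0.69,"dy": -0.14,"dz": -0.55,"rz": 0.41},
    {"gripper": 1,"dx": 0.69,"dy": -0.17,"dz": -0.55,"rz": 0.41},
    {"gripper": 1,"dx": 0.68,"dy": -0.2,"dz": -0.55,"rz": 0.41},
    {"gripper": 1,"dx": 0.67,"dy": -0.23,"dz": -0.55,"rz": 0.41},
    {"gripper": 1,"dx": 0.66,"dy": -0.26,"dz": -0.55,"rz": 0.41},
  ],
)

```text
invalid input at $.rows[0]: expected keys gripper, dx, dy, dz, rx, ry, rz
```

>>> apply_moves(
  rows=[
    {"gripper": 1,"dx": 0.65,"dy": -0.29,"dz": -0.55,"rz": 0.41},
    {"gripper": 1,"dx": 0.63,"dy": -0.32,"dz": -0.55,"rz": 0.41},
    {"gripper": 1,"dx": 0.31,"dy": -0.94,"rz": 0.34},
    {"gripper": 1,"dx": 0.28,"dy": -0.95,"rz": 0.34},
    {"gripper": 1,"dx": 0.24,"dy": -0.96,"rz": 0.34},
  ],
)

```text
invalid input at $.rows[0]: expected keys gripper, dx, dy, dz, rx, ry, rz
```

>>> apply_moves(
  rows=[
    {"gripper": 1,"dx": 0.21,"dy": -0.97,"rz": 0.34},
    {"gripper": 1,"dx": 0.18,"dy": -0.97,"rz": 0.34},
    {"gripper": 1,"dx": 0.14,"dy": -0.98,"rz": 0.34},
    {"gripper": 1,"dx": 0.11,"dy": -0.98,"rz": 0.34},
    {"gripper": 1,"dx": 0.07,"dy": -0.99,"rz": 0.34},
  ],
)

```text
invalid input at $.rows[0]: expected keys gripper, dx, dy, dz, rx, ry, rz
```

>>> apply_moves(
  rows=[
    {"gripper": 1},
    {"gripper": 1},
    {"gripper": 1},
  ],
)

```text
invalid input at $.rows[0]: expected keys gripper, dx, dy, dz, rx, ry, rz
```

```bash
cat >> h.py <<'E'
def wrist():
    s=sense();c=camera("wrist");H=np.array(c["hand_eye"]);R=rot(s["eef_rot"]).as_matrix();p=np.array(s["position"])
    c["rotation"]=R@H[:3,:3];c["position"]=R@H[:3,3]+p;return s,c
E
python3 - <<'E'
from h import *
s,c=wrist();print(s["clock"],s["position"],s["eef_rot"],s["joints"]);np.savez("w1.npz",**c);save(c,"w1.png",s=1.5)
E
```

```text
0.15 [ 0.18686924 -0.59611183  0.20497189] [-4.52046631e-04  9.88482851e-01  1.51332194e-01 -1.23552800e-04] [ 1.22548293  0.41783779 -0.01029463  1.61402773  0.00472909  1.11068658
 -0.05299457]
```

View pics/w1.png

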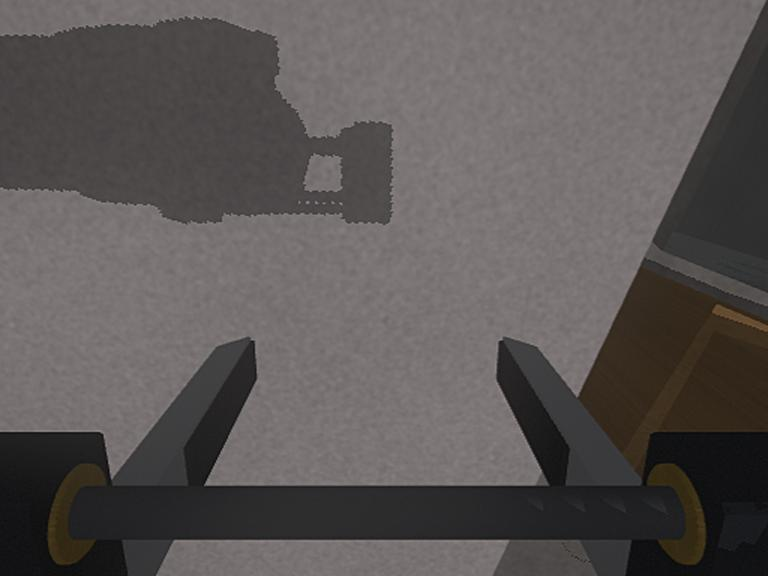

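The gripper fingers are at the bottom of this view, with tips at (250,340) and (500,340), and empty table ahead. The arm hasn't moved, because every row needs all seven keys.

>>> apply_moves(
  rows=[
    {"gripper": 1,"dx": 0.69,"dy": -0.14,"dz": -0.55,"rx": 0,"ry": 0,"rz": 0.41},
    {"gripper": 1,"dx": 0.69,"dy": -0.17,"dz": -0.55,"rx": 0,"ry": 0,"rz": 0.41},
    {"gripper": 1,"dx": 0.68,"dy": -0.2,"dz": -0.55,"rx": 0,"ry": 0,"rz": 0.41},
    {"gripper": 1,"dx": 0.67,"dy": -0.23,"dz": -0.55,"rx": 0,"ry": 0,"rz": 0.41},
    {"gripper": 1,"dx": 0.66,"dy": -0.26,"dz": -0.55,"rx": 0,"ry": 0,"rz": 0.41},
  ],
)

```text
clock: 0.7
position: [0.3118, -0.5271, 0.3162]
eef_rot: [-0.0, 0.999, 0.044, -0.0]
force: [0.6, 1.0, 0.8]
grip_width: 0.0943
gripper_force: 0.0
```

>>> apply_moves(
  rows=[
    {"gripper": 1,"dx": 0.65,"dy": -0.29,"dz": -0.55,"rx": 0,"ry": 0,"rz": 0.41},
    {"gripper": 1,"dx": 0.63,"dy": -0.32,"dz": -0.55,"rx": 0,"ry": 0,"rz": 0.41},
    {"gripper": 1,"dx": 0.31,"dy": -0.94,"dz": 0,"rx": 0,"ry": 0,"rz": 0.34},
    {"gripper": 1,"dx": 0.28,"dy": -0.95,"dz": 0,"rx": 0,"ry": 0,"rz": 0.34},
    {"gripper": 1,"dx": 0.24,"dy": -0.96,"dz": 0,"rx": 0,"ry": 0,"rz": 0.34},
  ],
)

```text
clock: 1.2
position: [0.3976, -0.3856, 0.3593]
eef_rot: [-0.0, 0.999, -0.052, -0.0]
force: [0.5, -0.8, 0.1]
grip_width: 0.0942
gripper_force: 0.0
```

>>> apply_moves(
  rows=[
    {"gripper": 1,"dx": 0.21,"dy": -0.97,"dz": 0,"rx": 0,"ry": 0,"rz": 0.34},
    {"gripper": 1,"dx": 0.18,"dy": -0.97,"dz": 0,"rx": 0,"ry": 0,"rz": 0.34},
    {"gripper": 1,"dx": 0.14,"dy": -0.98,"dz": 0,"rx": 0,"ry": 0,"rz": 0.34},
    {"gripper": 1,"dx": 0,"dy": 0,"dz": 0,"rx": 0,"ry": 0,"rz": 0.34},
    {"gripper": 1,"dx": 0,"dy": 0,"dz": 0,"rx": 0,"ry": 0,"rz": 0.34},
  ],
)

```text
clock: 1.7
position: [0.4349, -0.2732, 0.3596]
eef_rot: [0.0, 0.99, -0.14, 0.0]
force: [-1.0, -0.8, 0.2]
grip_width: 0.094
gripper_force: 0.0
```

>>> apply_moves(
  rows=[
    {"gripper": 1,"dx": 0,"dy": 0,"dz": 0,"rx": 0,"ry": 0,"rz": 0},
    {"gripper": 1,"dx": 0,"dy": 0,"dz": 0,"rx": 0,"ry": 0,"rz": 0},
  ],
)

```text
clock: 1.9
position: [0.4344, -0.2745, 0.3594]
eef_rot: [-0.0, 0.99, -0.14, -0.0]
force: [-0.1, -0.6, -0.7]
grip_width: 0.094
gripper_force: 0.0
```

```bash
python3 - <<'E'
from h import *
s,c=wrist();print(s["clock"],s["position"],s["eef_rot"],s["joints"]);np.savez("w1.npz",**c);save(c,"w1.png",s=1.5)
E
```

```text
1.9 [ 0.43441508 -0.27447136  0.35938175] [-2.92816090e-05  9.90166051e-01 -1.39897046e-01 -8.90485085e-05] [ 0.64888883  0.11052652 -0.1597149   1.664206    0.01791437  1.36847463
 -1.36498251]
```

View pics/w1.png

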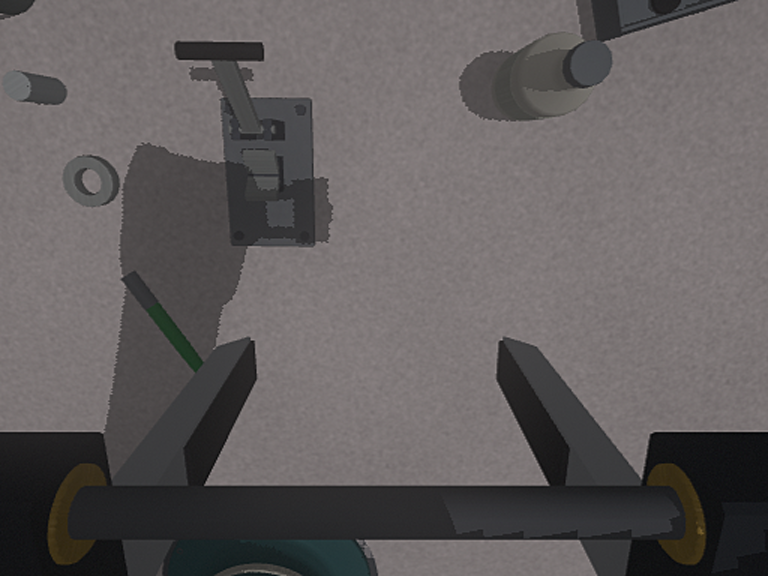

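The wrist view shows the fixture: plate corners at (222,98), (312,98), (315,246) and (232,246), the vee block's groove line at (264,175), and the bar at (219,50).

```bash
cat >> h.py <<'E'
def rect(W,zlo,zhi,lo,hi):
    m=(W[...,2]>zlo)&(W[...,2]<zhi)&np.all((W[...,:2]>lo)&(W[...,:2]<hi),-1)
    n,l,st,_=cv2.connectedComponentsWithStats(m.astype(np.uint8)); m=l==1+np.argmax(st[1:,4])
    P=W[m];return P,cv2.minAreaRect((P[:,:2]*1000).astype(np.float32))
E
python3 - <<'E'
from h import *
c=dict(np.load("w1.npz"));h=lambda x,y,z:hit(c,x/1.5-.17,y/1.5-.17,z)
q=[h(*p,.01) for p in((222,98),(312,98),(315,246),(232,246))]
print(np.round(q,4));
for a,b in((3,0),(2,1)): d=q[b]-q[a];print("yaw",np.arctan2(d[1],d[0]),np.linalg.norm(d))
for a,b in((0,1),(3,2)): d=q[b]-q[a];print("yaw2",np.arctan2(d[1],d[0])+np.pi/2,np.linalg.norm(d))
print("centre",np.mean(q,0))
b=[h(*p,.055) for p in((243,149),(281,149),(284,200),(247,200))];print("block",np.round(b,4),np.mean(b,0))
W=cloud(c);P,r=rect(W,.005,.02,(.4,-.28),(.62,-.08));print("plate",len(P),np.median(P[:,2]),r)
P,r=rect(W,.036,.066,(.45,-.25),(.56,-.12));print("block",len(P),P[:,2].max(),r)
P,r=rect(W,.14,.19,(.5,-.3),(.68,-.1));print("bar",len(P),np.percentile(P[:,2],95),r)
bb=[h(*p,.16) for p in((176,50),(264,51))];print("bar",bb)
print(s:=W[int(175/1.5)-20:int(175/1.5)+22:2,int(264/1.5),:].round(4))
E
```

```text
[[ 0.5912 -0.1621  0.01  ]
 [ 0.5666 -0.2477  0.01  ]
 [ 0.4239 -0.2043  0.01  ]
 [ 0.4486 -0.1187  0.01  ]]
yaw -0.29521583970367105 0.149142377022566
yaw -0.29491403295157276 0.14916681331493176
yaw2 -0.28023094765769274 0.08902248330754389
yaw2 -0.28051277264447383 0.08906713528129137
centre [ 0.50757849 -0.18321631  0.01      ]
block [[ 0.5374 -0.1764  0.055 ]
 [ 0.5276 -0.2104  0.055 ]
 [ 0.4823 -0.1977  0.055 ]
 [ 0.4921 -0.1637  0.055 ]] [ 0.50985841 -0.18701546  0.055     ]
plate 4286 0.010205881527709626 ((508.7721252441406, -181.56393432617188), (90.46525573730469, 149.2955780029297), 73.41287231445312)
block 740 0.05717268740610082 ((510.3164978027344, -182.38156127929688), (30.452041625976562, 46.42300033569336), 73.66112518310547)
bar 879 0.16128809396484806 ((594.948974609375, -207.51895141601562), (60.354591369628906, 19.643985748291016), 74.16081237792969)
bar [array([ 0.60688682, -0.18126192,  0.16      ]), array([ 0.58947664, -0.23948359,  0.16      ])]
[[ 0.5381 -0.1875  0.0101]
 [ 0.5354 -0.1863  0.0093]
 [ 0.5311 -0.1937  0.049 ]
 [ 0.5284 -0.1934  0.0517]
 [ 0.5257 -0.1934  0.0562]
 [ 0.5232 -0.1921  0.054 ]
 [ 0.5207 -0.1901  0.0492]
 [ 0.5181 -0.1886  0.0469]
 [ 0.5155 -0.1872  0.0446]
 [ 0.5129 -0.1851  0.0395]
 [ 0.5102 -0.1836  0.0372]
 [ 0.5075 -0.183   0.039 ]
 [ 0.5048 -0.1826  0.0414]
 [ 0.5021 -0.182   0.0429]
 [ 0.4996 -0.1822  0.0477]
 [ 0.4969 -0.1815  0.0488]
 [ 0.4944 -0.1815  0.053 ]
 [ 0.4917 -0.1806  0.0533]
 [ 0.4889 -0.1793  0.052 ]
 [ 0.484  -0.1682  0.0106]
 [ 0.4811 -0.1674  0.0116]]
```

```bash
python3 - <<'E'
from h import *
plan([((.455,.26,.30),-.296)])
E
```

```text
0 d [-0.23, -0.93, 0.11] r [-0.0, 0.0, 0.01]
1 d [-0.23, -0.93, 0.11] r [-0.0, 0.0, 0.01]
2 d [-0.23, -0.93, 0.11] r [-0.0, 0.0, 0.01]
3 d [-0.23, -0.93, 0.11] r [-0.0, 0.0, 0.01]
4 d [-0.23, -0.93, 0.11] r [-0.0, 0.0, 0.01]
5 d [-0.23, -0.93, 0.11] r [-0.0, 0.0, 0.01]
6 d [-0.24, -0.93, 0.11] r [-0.0, 0.0, 0.01]
7 d [-0.24, -0.93, 0.11] r [-0.0, 0.0, 0.01]
8 d [-0.24, -0.93, 0.11] r [-0.0, 0.0, 0.01]
9 d [-0.24, -0.93, 0.11] r [-0.0, 0.0, 0.01]
10 d [-0.24, -0.92, 0.11] r [-0.0, 0.0, 0.01]
11 d [-0.24, -0.92, 0.11] r [-0.0, 0.0, 0.01]
12 d [-0.24, -0.92, 0.11] r [-0.0, 0.0, 0.01]
13 d [-0.24, -0.92, 0.11] r [-0.0, 0.0, 0.01]
end [0.455 0.26  0.3  ]
```

>>> apply_moves(
  rows=[
    {"gripper": 1,"dx": -0.23,"dy": -0.93,"dz": 0.11,"rx": 0,"ry": 0,"rz": 0.01},
    {"gripper": 1,"dx": -0.23,"dy": -0.93,"dz": 0.11,"rx": 0,"ry": 0,"rz": 0.01},
    {"gripper": 1,"dx": -0.23,"dy": -0.93,"dz": 0.11,"rx": 0,"ry": 0,"rz": 0.01},
    {"gripper": 1,"dx": -0.23,"dy": -0.93,"dz": 0.11,"rx": 0,"ry": 0,"rz": 0.01},
    {"gripper": 1,"dx": -0.23,"dy": -0.93,"dz": 0.11,"rx": 0,"ry": 0,"rz": 0.01},
  ],
)

```text
clock: 2.45
position: [0.4422, -0.0816, 0.3373]
eef_rot: [0.0, 0.99, -0.143, 0.0]
force: [1.0, -0.1, 0.1]
grip_width: 0.0937
gripper_force: 0.0
```

>>> apply_moves(
  rows=[
    {"gripper": 1,"dx": -0.23,"dy": -0.93,"dz": 0.11,"rx": 0,"ry": 0,"rz": 0.01},
    {"gripper": 1,"dx": -0.24,"dy": -0.93,"dz": 0.11,"rx": 0,"ry": 0,"rz": 0.01},
    {"gripper": 1,"dx": -0.24,"dy": -0.93,"dz": 0.11,"rx": 0,"ry": 0,"rz": 0.01},
    {"gripper": 1,"dx": -0.24,"dy": -0.93,"dz": 0.11,"rx": 0,"ry": 0,"rz": 0.01},
    {"gripper": 1,"dx": -0.24,"dy": -0.93,"dz": 0.11,"rx": 0,"ry": 0,"rz": 0.01},
  ],
)

```text
clock: 2.95
position: [0.4496, 0.1103, 0.3154]
eef_rot: [-0.0, 0.989, -0.145, 0.0]
force: [0.5, 0.3, 0.0]
grip_width: 0.094
gripper_force: 0.0
```

>>> apply_moves(
  rows=[
    {"gripper": 1,"dx": -0.24,"dy": -0.92,"dz": 0.11,"rx": 0,"ry": 0,"rz": 0.01},
    {"gripper": 1,"dx": -0.24,"dy": -0.92,"dz": 0.11,"rx": 0,"ry": 0,"rz": 0.01},
    {"gripper": 1,"dx": -0.24,"dy": -0.92,"dz": 0.11,"rx": 0,"ry": 0,"rz": 0.01},
    {"gripper": 1,"dx": 0,"dy": 0,"dz": 0,"rx": 0,"ry": 0,"rz": 0},
    {"gripper": 1,"dx": 0,"dy": 0,"dz": 0,"rx": 0,"ry": 0,"rz": 0},
  ],
)

```text
clock: 3.45
position: [0.454, 0.2233, 0.3019]
eef_rot: [-0.0, 0.989, -0.146, -0.0]
force: [0.3, -0.7, 0.2]
grip_width: 0.094
gripper_force: 0.0
```

```bash
python3 - <<'E'
from h import *
s,c=wrist();print(s["clock"],s["position"],s["eef_rot"],s["joints"]);np.savez("w2.npz",**c);save(c,"w2.png",s=1.5)
E
```

```text
3.45 [0.45397042 0.22326023 0.30192356] [-1.39922987e-05  9.89258447e-01 -1.46176262e-01 -4.73835452e-04] [ 0.06822818  0.16349888 -0.65502664  1.76063401  0.10388324  1.25316995
 -2.4771422 ]
```

View pics/w2.png

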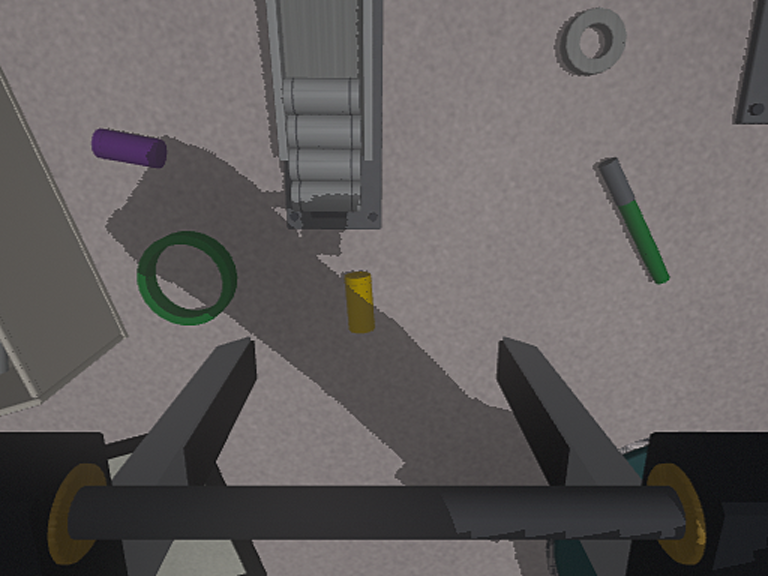

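This view shows the queue: cartridge1 at (325,195), with its ends at x≈291 and 360. Cartridges 2–4 are at y≈164, 131 and 96. The yellow one (360,302) and the purple one (130,147) are the look-alikes.

```bash
python3 - <<'E'
from h import *
c=dict(np.load("w2.npz"));W=cloud(c);R=c["rotation"]
m=np.zeros(W.shape[:2],bool);m[50:142,190:242]=1
m&=(W[...,2]>.055)
P=W[m]
# cartridge rows: split by colour-free geometry: PCA ends; take band per cartridge in picture rows
for a,b in((180,210),(148,180),(115,148),(79,115)):
    r0,r1=int(a/1.5),int(b/1.5);S=W[r0:r1,188:244].reshape(-1,3);S=S[S[:,2]>.055]
    # keep top strip of the cylinder
    zt=np.percentile(S[:,2],95);Q=S[S[:,2]>zt-.004]
    mu=Q.mean(0);u,s_,vt=np.linalg.svd(Q[:,:2]-mu[:2]);d=vt[0];d=d if d[1]>0 else -d
    t=(Q[:,:2]-mu[:2])@d;lo,hi=np.percentile(t,[1,99]);ctr=mu[:2]+d*(lo+hi)/2
    print("ztop",zt,"ctr",ctr,"len",hi-lo,"yaw",np.arctan2(d[1],d[0])-np.pi/2)
h=lambda x,y,z:hit(c,x/1.5-.17,y/1.5-.17,z)
for p in((291,195),(360,195)):print(h(*p,.073))
Pl,r=rect(W,.004,.014,(.42,.1),(.75,.34));print(len(Pl),r)
q=[h(*p,.008) for p in((287,229),(381,227),(384,0))];print(np.round(q,4));d=q[2]-q[1];print(np.arctan2(d[1],d[0]));d=q[0]-q[1];print(np.arctan2(d[1],d[0])-np.pi/2)
E
```

```text
ztop 0.07366492369766078 ctr [0.50023271 0.25123105] len 0.05439279779801111 yaw -0.3096487162280399
ztop 0.07917650659605827 ctr [0.524658   0.24367817] len 0.05485147124846265 yaw -0.29980940355837626
ztop 0.08446048212056195 ctr [0.54807661 0.2353581 ] len 0.05548351434394366 yaw -0.2966357757389204
ztop 0.089829972859012 ctr [0.57257745 0.22906684] len 0.05407497835415396 yaw -0.30272591838536655
[0.50930815 0.27703698 0.073     ]
[0.49325421 0.22384462 0.073     ]
1875 ((556.92724609375, 233.0692138671875), (89.99761199951172, 194.10211181640625), 73.2350845336914)
[[0.4766 0.3038 0.008 ]
 [0.4526 0.2177 0.008 ]
 [0.6364 0.1601 0.008 ]]
-0.3034477292213784
-0.2717503900065821
```

```bash
python3 - <<'E'
from h import *
plan([((.500,.2515,.12),-.297)])
E
```

```text
0 d [0.18, -0.21, 0.91] r [0.0, 0.0, 0.0]
1 d [0.18, -0.21, 0.91] r [0.0, 0.0, 0.0]
2 d [0.18, -0.21, 0.91] r [0.0, 0.0, 0.0]
3 d [0.18, -0.21, 0.91] r [0.0, 0.0, 0.0]
4 d [0.18, -0.21, 0.91] r [0.0, 0.0, 0.0]
end [0.5    0.2515 0.12  ]
```

>>> apply_moves(
  rows=[
    {"gripper": 1,"dx": 0.18,"dy": -0.21,"dz": 0.91,"rx": 0,"ry": 0,"rz": 0},
    {"gripper": 1,"dx": 0.18,"dy": -0.21,"dz": 0.91,"rx": 0,"ry": 0,"rz": 0},
    {"gripper": 1,"dx": 0.18,"dy": -0.21,"dz": 0.91,"rx": 0,"ry": 0,"rz": 0},
    {"gripper": 1,"dx": 0.18,"dy": -0.21,"dz": 0.91,"rx": 0,"ry": 0,"rz": 0},
    {"gripper": 1,"dx": 0.18,"dy": -0.21,"dz": 0.91,"rx": 0,"ry": 0,"rz": 0},
  ],
)

```text
clock: 4.0
position: [0.5017, 0.2512, 0.1191]
eef_rot: [0.0, 0.989, -0.148, 0.0]
force: [0.8, 0.1, 0.9]
grip_width: 0.0941
gripper_force: 0.0
```

>>> apply_moves(
  rows=[
    {"gripper": 1,"dx": 0,"dy": 0,"dz": 0,"rx": 0,"ry": 0,"rz": 0},
    {"gripper": 1,"dx": 0,"dy": 0,"dz": 0,"rx": 0,"ry": 0,"rz": 0},
  ],
)

```text
clock: 4.2
position: [0.5008, 0.2519, 0.1209]
eef_rot: [0.0, 0.989, -0.147, -0.0]
force: [0.1, 0.9, 0.8]
grip_width: 0.0941
gripper_force: 0.0
```

```bash
python3 - <<'E'
from h import *
s,c=wrist();print(s["position"],s["joints"]);save(c,"w3.png",s=1.5)
W=cloud(c);T_=rot(s["eef_rot"]).inv().apply((W-s["position"]).reshape(-1,3)).reshape(W.shape)
# cartridge1 in tool coords
m=(abs(T_[...,0])<.03)&(abs(T_[...,1])<.036)&(W[...,2]>.05)&(W[...,2]<.078);Q=T_[m];top=Q[W[m][:,2]>.068]
print(len(Q),np.percentile(top[:,0],[2,50,98]),np.percentile(top[:,1],[1,50,99]),Q[:,2].min())
plan([((.500,.2515,.048),-.297)])
E
```

```text
[0.50083435 0.25189743 0.12093103] [-0.05295594  0.46461384 -0.59240018  1.83739155  0.31587262  0.93521395
 -2.65321038]
3561 [-0.00985614  0.00585127  0.0296016 ] [-0.02706912  0.00050655  0.02866585] 0.04291841277000252
0 d [-0.01, 0.01, 0.92] r [-0.0, -0.01, 0.01]
1 d [-0.01, 0.01, 0.92] r [-0.0, -0.01, 0.01]
end [0.5    0.2515 0.048 ]
```

View pics/w3.png

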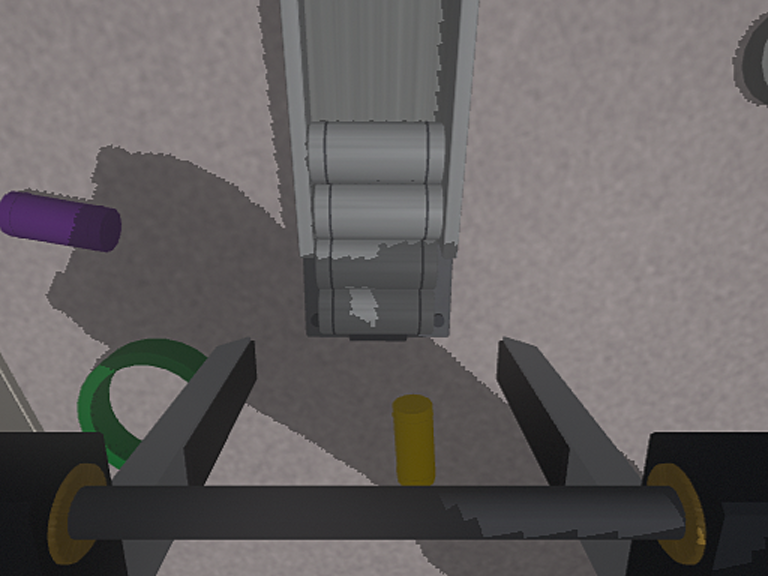

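Cartridge1 is at (375,312), centred between the fingers within 1 mm. Now descending and gripping.

>>> apply_moves(
  rows=[
    {"gripper": 1,"dx": 0,"dy": 0.01,"dz": 0.6,"rx": 0,"ry": 0,"rz": 0},
    {"gripper": 1,"dx": 0,"dy": 0.01,"dz": 0.6,"rx": 0,"ry": 0,"rz": 0},
    {"gripper": 1,"dx": 0,"dy": 0,"dz": 0.45,"rx": 0,"ry": 0,"rz": 0},
    {"gripper": 1,"dx": 0,"dy": 0,"dz": 0.17,"rx": 0,"ry": 0,"rz": 0},
    {"gripper": 1,"dx": 0,"dy": 0,"dz": 0,"rx": 0,"ry": 0,"rz": 0},
  ],
)

```text
clock: 4.75
position: [0.5009, 0.2517, 0.0485]
eef_rot: [-0.0, 0.989, -0.147, 0.0]
force: [0.9, -0.3, 0.3]
grip_width: 0.0941
gripper_force: 0.0
```

>>> apply_moves(
  rows=[
    {"gripper": -0.1,"dx": 0,"dy": 0,"dz": 0,"rx": 0,"ry": 0,"rz": 0},
    {"gripper": 0.1,"dx": 0,"dy": 0,"dz": 0,"rx": 0,"ry": 0,"rz": 0},
    {"gripper": 0.1,"dx": 0,"dy": 0,"dz": 0,"rx": 0,"ry": 0,"rz": 0},
  ],
)

```text
clock: 5.05
position: [0.501, 0.2521, 0.0483]
eef_rot: [-0.0, 0.989, -0.147, 0.001]
force: [0.1, 0.2, 0.6]
grip_width: 0.0736
gripper_force: 0.0
```

```bash
python3 - <<'E'
from h import *
s=sense();print({k:np.round(v,4).tolist() for k,v in s.items()})
E
```

```text
{'clock': 5.05, 'joints': [-0.0981, 0.5646, -0.5402, 1.8816, 0.3937, 0.8009, -2.7143], 'qd': [-0.0025, 0.0069, 0.0033, 0.0049, 0.0004, -0.001, -0.0018], 'joint_efforts': [0.0342, -82.29, -11.5286, -31.7489, 0.0444, -0.0275, 0.0137], 'position': [0.501, 0.2521, 0.0483], 'eef_rot': [-0.0003, 0.9891, -0.1471, 0.0005], 'force': [0.0864, 0.1764, 0.5798], 'torque': [0.063, -0.0303, -0.0193], 'gripper_force': 0.0, 'grip_width': 0.0736}
```

>>> apply_moves(
  rows=[
    {"gripper": -1,"dx": 0,"dy": 0,"dz": 0,"rx": 0,"ry": 0,"rz": 0},
    {"gripper": -1,"dx": 0,"dy": 0,"dz": 0,"rx": 0,"ry": 0,"rz": 0},
    {"gripper": -1,"dx": 0,"dy": 0,"dz": 0,"rx": 0,"ry": 0,"rz": 0},
    {"gripper": -1,"dx": 0,"dy": 0,"dz": 0,"rx": 0,"ry": 0,"rz": 0},
    {"gripper": -1,"dx": 0,"dy": 0,"dz": 0,"rx": 0,"ry": 0,"rz": 0},
  ],
)

```text
clock: 5.55
position: [0.5005, 0.2519, 0.0476]
eef_rot: [-0.0, 0.989, -0.147, 0.0]
force: [-0.1, -1.3, 4.6]
grip_width: 0.0558
gripper_force: 30.0
```

>>> apply_moves(
  rows=[
    {"gripper": -1,"dx": 0,"dy": 0,"dz": -0.3,"rx": 0,"ry": 0,"rz": 0},
    {"gripper": -1,"dx": 0,"dy": 0,"dz": -0.6,"rx": 0,"ry": 0,"rz": 0},
    {"gripper": -1,"dx": 0,"dy": 0,"dz": -0.8,"rx": 0,"ry": 0,"rz": 0},
    {"gripper": -1,"dx": 0,"dy": 0,"dz": -0.8,"rx": 0,"ry": 0,"rz": 0},
    {"gripper": -1,"dx": 0,"dy": 0,"dz": -0.8,"rx": 0,"ry": 0,"rz": 0},
  ],
)

```text
clock: 6.05
position: [0.5001, 0.252, 0.1814]
eef_rot: [-0.0, 0.989, -0.147, -0.0]
force: [-0.3, 1.3, -1.5]
grip_width: 0.0558
gripper_force: 30.0
```

>>> apply_moves(
  rows=[
    {"gripper": -1,"dx": 0,"dy": 0,"dz": -0.8,"rx": 0,"ry": 0,"rz": 0},
    {"gripper": -1,"dx": 0,"dy": 0,"dz": -0.8,"rx": 0,"ry": 0,"rz": 0},
    {"gripper": -1,"dx": 0,"dy": 0,"dz": -0.8,"rx": 0,"ry": 0,"rz": 0},
    {"gripper": -1,"dx": 0,"dy": 0,"dz": 0,"rx": 0,"ry": 0,"rz": 0},
    {"gripper": -1,"dx": 0,"dy": 0,"dz": 0,"rx": 0,"ry": 0,"rz": 0},
  ],
)

```text
clock: 6.55
position: [0.5004, 0.2519, 0.2761]
eef_rot: [-0.0, 0.989, -0.147, 0.0]
force: [0.1, -0.5, -1.8]
grip_width: 0.0557
gripper_force: 30.0
```

```bash
python3 - <<'E'
from h import *
s,c=wrist();print(s["clock"],s["position"],s["grip_width"],s["joints"]);save(c,"w4.png",s=1.5);np.savez("w4.npz",**c)
plan([((.51,-.1827,.25),-.288),((.51,-.1827,.13),-.288)])
E
```

```text
6.55 [0.50039949 0.25194981 0.27613035] 0.055723192137136966 [ 0.00701434  0.29882038 -0.65002799  1.67456196  0.19042296  1.231381
 -2.551067  ]
0 d [0.31, 0.94, 0.06] r [0.0, 0.0, -0.01]
1 d [0.31, 0.94, 0.06] r [0.0, 0.0, -0.01]
2 d [0.31, 0.94, 0.06] r [0.0, 0.0, -0.01]
3 d [0.31, 0.94, 0.06] r [0.0, 0.0, -0.01]
4 d [0.31, 0.94, 0.06] r [0.0, 0.0, -0.01]
5 d [0.31, 0.94, 0.06] r [0.0, 0.0, -0.01]
6 d [0.3, 0.94, 0.06] r [0.0, 0.0, -0.01]
7 d [0.3, 0.94, 0.06] r [0.0, 0.0, -0.01]
8 d [0.3, 0.94, 0.06] r [0.0, 0.0, -0.01]
9 d [0.3, 0.94, 0.06] r [0.0, 0.0, -0.01]
10 d [0.3, 0.94, 0.06] r [0.0, 0.0, -0.01]
11 d [-0.0, -0.0, 1.0] r [0.0, -0.0, 0.0]
12 d [-0.0, -0.0, 1.0] r [0.0, -0.0, 0.0]
13 d [-0.0, -0.0, 1.0] r [0.0, -0.0, 0.0]
end [ 0.51   -0.1827  0.13  ]
```

View pics/w4.png

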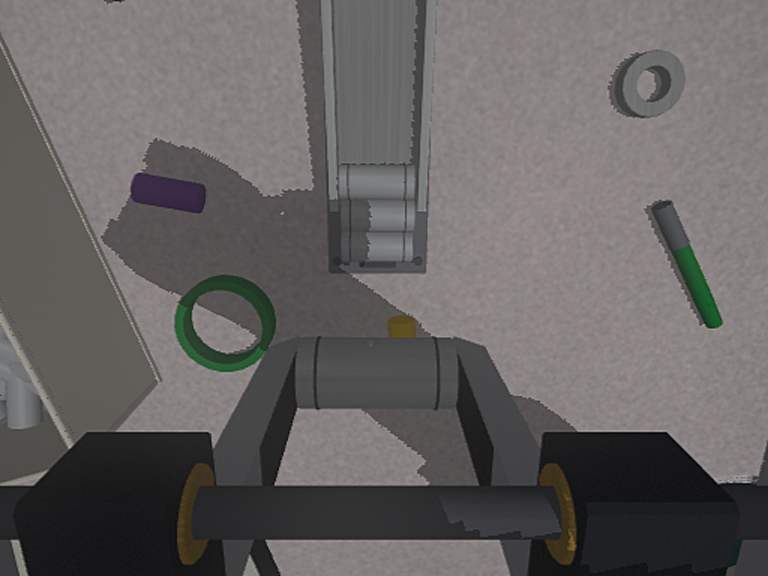

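Cartridge1 is held square at (378,373). The other three rolled down, and the next rests at the stop (378,247). I'll measure the held pose, then go to the fixture.

```bash
python3 - <<'E'
from h import *
from scipy.optimize import least_squares
c=dict(np.load("w4.npz"));H=c["hand_eye"];W=cloud(c,H[:3,:3],H[:3,3])
Q=W[230:270,205:300].reshape(-1,3);Q=Q[(abs(Q[:,1])<.026)&(abs(Q[:,0])<.02)&(Q[:,2]<.01)]
f=lambda x:np.hypot(Q[:,0]-x[0]-x[2]*Q[:,1],Q[:,2]-x[1]-x[3]*Q[:,1])-.013
r=least_squares(f,[0,-.012,0,0],loss="soft_l1",f_scale=.002);print(len(Q),r.x,np.std(r.fun))
E
```

```text
3776 [-0.00067663 -0.01247237  0.0008209  -0.00084752] 0.0005881256003132016
```

>>> apply_moves(
  rows=[
    {"gripper": -1,"dx": 0.31,"dy": 0.94,"dz": 0.06,"rx": 0,"ry": 0,"rz": -0.01},
    {"gripper": -1,"dx": 0.31,"dy": 0.94,"dz": 0.06,"rx": 0,"ry": 0,"rz": -0.01},
    {"gripper": -1,"dx": 0.31,"dy": 0.94,"dz": 0.06,"rx": 0,"ry": 0,"rz": -0.01},
    {"gripper": -1,"dx": 0.31,"dy": 0.94,"dz": 0.06,"rx": 0,"ry": 0,"rz": -0.01},
    {"gripper": -1,"dx": 0.31,"dy": 0.94,"dz": 0.06,"rx": 0,"ry": 0,"rz": -0.01},
  ],
)

```text
clock: 7.1
position: [0.5047, 0.0523, 0.2624]
eef_rot: [0.0, 0.99, -0.144, -0.001]
force: [1.3, -0.1, 0.2]
grip_width: 0.056
gripper_force: 30.0
```

>>> apply_moves(
  rows=[
    {"gripper": -1,"dx": 0.31,"dy": 0.94,"dz": 0.06,"rx": 0,"ry": 0,"rz": -0.01},
    {"gripper": -1,"dx": 0.3,"dy": 0.94,"dz": 0.06,"rx": 0,"ry": 0,"rz": -0.01},
    {"gripper": -1,"dx": 0.3,"dy": 0.94,"dz": 0.06,"rx": 0,"ry": 0,"rz": -0.01},
    {"gripper": -1,"dx": 0.3,"dy": 0.94,"dz": 0.06,"rx": 0,"ry": 0,"rz": -0.01},
    {"gripper": -1,"dx": 0.3,"dy": 0.94,"dz": 0.06,"rx": 0,"ry": 0,"rz": -0.01},
  ],
)

```text
clock: 7.6
position: [0.5093, -0.1448, 0.2504]
eef_rot: [-0.0, 0.99, -0.142, -0.001]
force: [0.1, 0.3, 0.5]
grip_width: 0.0557
gripper_force: 30.0
```

>>> apply_moves(
  rows=[
    {"gripper": -1,"dx": 0.3,"dy": 0.94,"dz": 0.06,"rx": 0,"ry": 0,"rz": -0.01},
    {"gripper": -1,"dx": 0,"dy": 0,"dz": 0,"rx": 0,"ry": 0,"rz": 0},
    {"gripper": -1,"dx": 0,"dy": 0,"dz": 0,"rx": 0,"ry": 0,"rz": 0},
    {"gripper": -1,"dx": 0,"dy": 0,"dz": 0,"rx": 0,"ry": 0,"rz": 0},
  ],
)

```text
clock: 8.0
position: [0.5109, -0.1817, 0.2485]
eef_rot: [-0.0, 0.99, -0.141, -0.001]
force: [-0.3, 0.5, -0.6]
grip_width: 0.056
gripper_force: 30.0
```

```bash
python3 - <<'E'
from h import *
s,c=wrist();print(s["clock"],s["position"],s["eef_rot"],s["joints"])
W=cloud(c);P,r=rect(W,.036,.066,(.45,-.25),(.56,-.12));print("block",len(P),r)
P,r=rect(W,.005,.02,(.4,-.28),(.62,-.08));print("plate",len(P),r)
P,r=rect(W,.14,.19,(.55,-.3),(.68,-.1));print("bar",len(P),np.percentile(P[:,2],95),r)
plan([((.51,-.1827,.13),-.288)])
E
```

```text
8.0 [ 0.51088123 -0.18171298  0.24848547] [-3.48314961e-04  9.90043514e-01 -1.40760136e-01 -5.50079775e-04] [ 0.61827655  0.25249636 -0.39477867  1.75842912  0.10469246  1.15256848
 -1.66120897]
block 1018 ((510.33343505859375, -182.24363708496094), (29.64187240600586, 46.45522689819336), 74.67021179199219)
plate 6157 ((508.6293640136719, -181.44284057617188), (90.16431427001953, 149.0225067138672), 73.37980651855469)
bar 1478 0.16139015349908345 ((595.328857421875, -207.41522216796875), (59.730525970458984, 20.190189361572266), 73.76929473876953)
0 d [-0.0, 0.01, 0.99] r [-0.0, 0.0, 0.02]
1 d [-0.0, 0.01, 0.99] r [-0.0, 0.0, 0.02]
2 d [-0.01, 0.01, 0.99] r [-0.0, 0.0, 0.02]
end [ 0.51   -0.1827  0.13  ]
```

>>> apply_moves(
  rows=[
    {"gripper": -1,"dx": 0,"dy": 0.02,"dz": 0.9,"rx": 0,"ry": 0,"rz": 0.03},
    {"gripper": -1,"dx": 0,"dy": 0,"dz": 0.9,"rx": 0,"ry": 0,"rz": 0.03},
    {"gripper": -1,"dx": 0,"dy": 0,"dz": 0.9,"rx": 0,"ry": 0,"rz": 0},
    {"gripper": -1,"dx": 0,"dy": 0,"dz": 0.9,"rx": 0,"ry": 0,"rz": 0},
    {"gripper": -1,"dx": 0,"dy": 0,"dz": 0.5,"rx": 0,"ry": 0,"rz": 0},
  ],
)

```text
clock: 8.55
position: [0.5098, -0.1821, 0.0826]
eef_rot: [-0.0, 0.99, -0.144, -0.001]
force: [0.8, 0.5, -0.2]
grip_width: 0.0559
gripper_force: 30.0
```

>>> apply_moves(
  rows=[
    {"gripper": -1,"dx": 0,"dy": 0,"dz": 0.3,"rx": 0,"ry": 0,"rz": 0},
    {"gripper": -1,"dx": 0,"dy": 0,"dz": 0.2,"rx": 0,"ry": 0,"rz": 0},
    {"gripper": -1,"dx": 0,"dy": 0,"dz": 0,"rx": 0,"ry": 0,"rz": 0},
    {"gripper": -1,"dx": 0,"dy": 0,"dz": 0,"rx": 0,"ry": 0,"rz": 0},
  ],
)

```text
clock: 8.95
position: [0.5114, -0.1836, 0.0659]
eef_rot: [0.0, 0.99, -0.144, 0.001]
force: [-0.4, -0.1, -0.3]
grip_width: 0.0556
gripper_force: 30.0
```

```bash
python3 - <<'E'
from h import *
s=sense();print(s["position"],s["force"],s["torque"]);plan([((.511,-.1825,.0445),-.288)])
E
```

```text
[ 0.51138629 -0.18361874  0.06589212] [-0.38406953 -0.11811365 -0.29003897] [ 0.0380822  -0.00312261 -0.0326825 ]
0 d [-0.02, -0.02, 0.53] r [0.0, -0.01, -0.02]
end [ 0.511  -0.1825  0.0445]
```

>>> apply_moves(
  rows=[
    {"gripper": -1,"dx": 0,"dy": -0.01,"dz": 0.15,"rx": 0,"ry": 0,"rz": 0},
    {"gripper": -1,"dx": 0,"dy": 0,"dz": 0.15,"rx": 0,"ry": 0,"rz": 0},
    {"gripper": -1,"dx": 0,"dy": 0,"dz": 0.12,"rx": 0,"ry": 0,"rz": 0},
    {"gripper": -1,"dx": 0,"dy": 0,"dz": 0.06,"rx": 0,"ry": 0,"rz": 0},
    {"gripper": -1,"dx": 0,"dy": 0,"dz": 0,"rx": 0,"ry": 0,"rz": 0},
  ],
)

```text
clock: 9.45
position: [0.5107, -0.1832, 0.0454]
eef_rot: [-0.0, 0.99, -0.144, -0.0]
force: [-0.4, -0.3, -0.4]
grip_width: 0.0562
gripper_force: 30.0
```

>>> apply_moves(
  rows=[
    {"gripper": -1,"dx": 0,"dy": 0,"dz": 0.03,"rx": 0,"ry": 0,"rz": 0},
    {"gripper": -1,"dx": 0,"dy": 0,"dz": 0,"rx": 0,"ry": 0,"rz": 0},
  ],
)

```text
clock: 9.65
position: [0.511, -0.1832, 0.0446]
eef_rot: [-0.0, 0.99, -0.144, -0.0]
force: [-0.5, -0.5, -1.1]
grip_width: 0.0555
gripper_force: 30.0
```

>>> apply_moves(
  rows=[
    {"gripper": -1,"dx": 0,"dy": 0,"dz": 0.03,"rx": 0,"ry": 0,"rz": 0},
    {"gripper": -1,"dx": 0,"dy": 0,"dz": 0,"rx": 0,"ry": 0,"rz": 0},
  ],
)

```text
clock: 9.85
position: [0.5109, -0.1832, 0.0434]
eef_rot: [-0.0, 0.99, -0.144, -0.0]
force: [1.0, 0.3, -0.3]
grip_width: 0.0557
gripper_force: 30.0
```

>>> apply_moves(
  rows=[
    {"gripper": -1,"dx": 0,"dy": 0,"dz": 0.02,"rx": 0,"ry": 0,"rz": 0},
    {"gripper": -1,"dx": 0,"dy": 0,"dz": 0,"rx": 0,"ry": 0,"rz": 0},
  ],
)

```text
clock: 10.05
position: [0.511, -0.1833, 0.0429]
eef_rot: [0.0, 0.99, -0.144, 0.0]
force: [-2.5, 0.6, 5.2]
grip_width: 0.0557
gripper_force: 30.0
```

Contact is beginning on the +x flank, so I'll ease toward -x and go down a touch.

>>> apply_moves(
  rows=[
    {"gripper": -1,"dx": -0.01,"dy": 0,"dz": 0,"rx": 0,"ry": 0,"rz": 0},
    {"gripper": -1,"dx": 0,"dy": 0,"dz": 0,"rx": 0,"ry": 0,"rz": 0},
  ],
)

```text
clock: 10.25
position: [0.5106, -0.1832, 0.0427]
eef_rot: [-0.0, 0.99, -0.145, 0.0]
force: [-0.3, -1.0, 0.6]
grip_width: 0.0557
gripper_force: 30.0
```

>>> apply_moves(
  rows=[
    {"gripper": -1,"dx": 0,"dy": 0,"dz": 0.01,"rx": 0,"ry": 0,"rz": 0},
    {"gripper": -1,"dx": 0,"dy": 0,"dz": 0,"rx": 0,"ry": 0,"rz": 0},
  ],
)

```text
clock: 10.45
position: [0.5107, -0.1832, 0.0425]
eef_rot: [0.0, 0.99, -0.144, 0.0]
force: [-2.4, 0.4, 7.9]
grip_width: 0.0559
gripper_force: 30.0
```

>>> apply_moves(
  rows=[
    {"gripper": -1,"dx": -0.005,"dy": 0,"dz": 0,"rx": 0,"ry": 0,"rz": 0},
    {"gripper": 0.25,"dx": 0,"dy": 0,"dz": 0,"rx": 0,"ry": 0,"rz": 0},
    {"gripper": 0.35,"dx": 0,"dy": 0,"dz": 0,"rx": 0,"ry": 0,"rz": 0},
    {"gripper": 0.5,"dx": 0,"dy": 0,"dz": 0,"rx": 0,"ry": 0,"rz": 0},
    {"gripper": 0.5,"dx": 0,"dy": 0,"dz": 0,"rx": 0,"ry": 0,"rz": 0},
  ],
)

```text
clock: 10.95
position: [0.5103, -0.1831, 0.0421]
eef_rot: [-0.0, 0.99, -0.144, -0.0]
force: [-0.1, -0.7, 0.2]
grip_width: 0.0701
gripper_force: 0.0
```

>>> apply_moves(
  rows=[
    {"gripper": 0.5,"dx": 0,"dy": 0,"dz": 0,"rx": 0,"ry": 0,"rz": 0},
    {"gripper": 0.5,"dx": 0,"dy": 0,"dz": -0.2,"rx": 0,"ry": 0,"rz": 0},
    {"gripper": 0.5,"dx": 0,"dy": 0,"dz": -0.5,"rx": 0,"ry": 0,"rz": 0},
    {"gripper": 0.5,"dx": 0,"dy": 0,"dz": -0.8,"rx": 0,"ry": 0,"rz": 0},
    {"gripper": 0.5,"dx": 0,"dy": 0,"dz": -1,"rx": 0,"ry": 0,"rz": 0},
  ],
)

```text
clock: 11.45
position: [0.5096, -0.1827, 0.143]
eef_rot: [-0.0, 0.99, -0.144, -0.001]
force: [0.2, -0.3, 0.1]
grip_width: 0.0707
gripper_force: 0.0
```

>>> apply_moves(
  rows=[
    {"gripper": -1,"dx": -0.3,"dy": 0,"dz": -0.9,"rx": 0,"ry": 0,"rz": 0},
    {"gripper": -1,"dx": -0.3,"dy": 0,"dz": -0.9,"rx": 0,"ry": 0,"rz": 0},
    {"gripper": -1,"dx": -0.3,"dy": 0,"dz": -0.9,"rx": 0,"ry": 0,"rz": 0},
    {"gripper": -1,"dx": 0,"dy": 0,"dz": 0,"rx": 0,"ry": 0,"rz": 0},
    {"gripper": -1,"dx": 0,"dy": 0,"dz": 0,"rx": 0,"ry": 0,"rz": 0},
  ],
)

```text
clock: 11.95
position: [0.476, -0.1729, 0.2512]
eef_rot: [0.0, 0.99, -0.145, 0.001]
force: [0.7, 0.4, -0.1]
grip_width: 0.0338
gripper_force: 0.0
```

```bash
python3 - <<'E'
from h import *
from scipy.optimize import least_squares
s,c=wrist();print(s["clock"],s["position"],s["joints"],s["grip_width"]);W=cloud(c)
O=np.array([.5103,-.1823]);yaw=-.288;ex=np.array([np.cos(yaw),np.sin(yaw)]);ey=np.array([-ex[1],ex[0]])
F=np.stack([(W[...,:2]-O)@ex,(W[...,:2]-O)@ey,W[...,2]],-1)
m=(abs(F[...,0])<.012)&(abs(F[...,1])<.035)&(F[...,2]>.058)&(F[...,2]<.075);Q=F[m]
print(len(Q),"y range",np.percentile(Q[:,1],[.5,99.5]),"ztop",np.percentile(Q[:,2],99))
Q=Q[abs(Q[:,1])<.025]
f=lambda x:np.hypot(Q[:,0]-x[0]-x[2]*Q[:,1],Q[:,2]-x[1]-x[3]*Q[:,1])-.013
print(least_squares(f,[0,.055,0,0],loss="soft_l1",f_scale=.002).x)
B=(abs(F[...,0])<.03)&(abs(F[...,1])<.018)&(F[...,2]>.045)&(F[...,2]<.056);b=F[B];print("block x",np.percentile(b[:,0],[.5,99.5]),"y",np.percentile(b[:,1],[.5,99.5]))
b=F[(abs(F[...,1])<.045)&(F[...,0]>.05)&(F[...,0]<.13)&(F[...,2]>.13)];h=b[:,2].max();print("bar",len(b),np.median(b,0),np.percentile(b,[1,99],axis=0))
E
```

```text
11.95 [ 0.47597484 -0.17288973  0.25122032] [ 0.64729929  0.17946325 -0.40504693  1.83900933  0.07830924  1.1367105
 -1.64562124] 0.03377581661400415
1132 y range [-0.02946207  0.02589987] ztop 0.06936835539644813
[-0.00010875  0.05504105  0.00388914 -0.00191263]
block x [-0.02331758  0.02291005] y [-0.01461892  0.01523122]
bar 1828 [9.01116850e-02 4.99738190e-05 1.59124564e-01] [[ 0.07345438 -0.02886137  0.13110423]
 [ 0.09789475  0.0289103   0.16205698]]
```

Released. It's seated at height 55.0 mm, within 0.1 mm across the vee. I'll check the axial centring against camera bias and plan the strap path.

```bash
python3 - <<'E'
from h import *
c=dict(np.load("w4.npz"));H=c["hand_eye"];W=cloud(c,H[:3,:3],H[:3,3])
Q=W[225:272,190:312].reshape(-1,3);Q=Q[(abs(Q[:,0])<.013)&(Q[:,2]<-.018)&(Q[:,2]>-.027)];print("held y (incl fingers?)",np.percentile(Q[:,1],[.5,99.5]))
s,c=wrist();W=cloud(c);O=np.array([.5103,-.1823]);yaw=-.288;ex=np.array([np.cos(yaw),np.sin(yaw)]);ey=np.array([-ex[1],ex[0]])
F=np.stack([(W[...,:2]-O)@ex,(W[...,:2]-O)@ey,W[...,2]],-1)
m=(abs(F[...,0])<.009)&(abs(F[...,1])<.035)&(F[...,2]>.062)&(F[...,2]<.075);vs,us=np.where(m);Q=F[m]
for v in np.unique(vs)[::3]: k=vs==v;print(v,us[k].min(),us[k].max(),Q[k,1].min().round(4),Q[k,1].max().round(4),end=" | ")
P,r=rect(W,.005,.02,(.4,-.28),(.62,-.08));print("\nplate",r, "plate ctr y",(np.array(r[0])/1000-O)@ey)
for nm,xl in(("blk front",(-.022,-.014)),("blk back",(.014,.022))):
    b=F[(F[...,0]>xl[0])&(F[...,0]<xl[1])&(F[...,2]>.045)&(F[...,2]<.06)&(abs(F[...,1])<.025)];print(nm,len(b),np.percentile(b[:,1],[1,99]))
p=np.array(s["position"]);print("tcp fixture",(p[:2]-O)@ex,(p[:2]-O)@ey,p[2])
# strap path
qs=[2.2,1.9,1.7,1.5,1.3,1.15,1.0,.85,.7,.55,.42,.3,.2,.12,.06,.02];pp=None
for q in qs:
    bx,bz=.042-.097*np.cos(q),.072+.097*np.sin(q)
    if q>1.3: X,Z=bx+.014,min(bz-.004,.158)
    else:
        e=6*np.sin(q) if q>.9 else np.interp(q,[.5,.9],[-4,6*np.sin(.9)]);Z=bz+(np.sqrt(36-e*e) if e>0 else 6)/1000;X=bx+e/1000+.008
    if pp is not None: print(q,"X %.4f Z %.4f"%(X,Z),"dx %.2f dz %.2f"%((X-pp[0])/.04,-(Z-pp[1])/.04))
    else: print(q,X,Z)
    pp=(X,Z)
E
```

```text
held y (incl fingers?) [-0.02886018  0.03062471]
128 225 276 -0.0293 0.0258 | 131 225 276 -0.0292 0.0256 | 134 225 276 -0.0291 0.0257 | 137 225 276 -0.0293 0.0256 | 140 225 276 -0.0293 0.0259 | 143 225 276 -0.0297 0.0262 | 
plate ((508.7796936035156, -181.56903076171875), (90.0954360961914, 149.4904022216797), 73.42889404296875) plate ctr y 0.00026904295835780413
blk front 182 [-0.01363507  0.01472739]
blk back 191 [-0.0144858   0.01441163]
tcp fixture -0.035852547206389314 -0.000719323523359355 0.25017779048730143
2.2 0.11308460837376855 0.14642415117050023
1.9 X 0.0874 Z 0.1580 dx -0.64 dz -0.29
1.7 X 0.0685 Z 0.1580 dx -0.47 dz -0.00
1.5 X 0.0491 Z 0.1580 dx -0.48 dz -0.00
1.3 X 0.0298 Z 0.1671 dx -0.48 dz -0.23
1.15 X 0.0159 Z 0.1630 dx -0.35 dz 0.10
1.0 X 0.0026 Z 0.1569 dx -0.33 dz 0.15
0.85 X -0.0104 Z 0.1497 dx -0.33 dz 0.18
0.7 X -0.0238 Z 0.1405 dx -0.34 dz 0.23
0.55 X -0.0356 Z 0.1287 dx -0.29 dz 0.29
0.42 X -0.0426 Z 0.1176 dx -0.17 dz 0.28
0.3 X -0.0467 Z 0.1067 dx -0.10 dz 0.27
0.2 X -0.0491 Z 0.0973 dx -0.06 dz 0.23
0.12 X -0.0503 Z 0.0896 dx -0.03 dz 0.19
0.06 X -0.0508 Z 0.0838 dx -0.01 dz 0.14
0.02 X -0.0510 Z 0.0799 dx -0.00 dz 0.10
```

The cartridge is centred along the groove within about 2 mm, which is good enough. Next I'll take the closed fingers behind the bar.

>>> apply_moves(
  rows=[
    {"gripper": -1,"dx": 0.83,"dy": 0,"dz": -0.1,"rx": 0,"ry": 0,"rz": 0},
    {"gripper": -1,"dx": 0.83,"dy": -0.02,"dz": -0.1,"rx": 0,"ry": 0,"rz": 0},
    {"gripper": -1,"dx": 0.83,"dy": 0,"dz": 0,"rx": 0,"ry": 0,"rz": 0},
    {"gripper": -1,"dx": 0.83,"dy": 0,"dz": 0,"rx": 0,"ry": 0,"rz": 0},
    {"gripper": -1,"dx": 0.83,"dy": 0,"dz": 0,"rx": 0,"ry": 0,"rz": 0},
  ],
)

```text
clock: 12.55
position: [0.6362, -0.2197, 0.2564]
eef_rot: [-0.0, 0.99, -0.144, -0.001]
force: [-0.3, -0.1, -0.3]
grip_width: 0.0007
gripper_force: 0.0
```

>>> apply_moves(
  rows=[
    {"gripper": -1,"dx": 0,"dy": 0,"dz": 0,"rx": 0,"ry": 0,"rz": 0},
    {"gripper": -1,"dx": 0,"dy": 0,"dz": 0,"rx": 0,"ry": 0,"rz": 0},
  ],
)

```text
clock: 12.75
position: [0.635, -0.2191, 0.2562]
eef_rot: [-0.001, 0.99, -0.144, -0.001]
force: [-0.2, 0.2, 0.4]
grip_width: 0.0009
gripper_force: 0.0
```

```bash
cat >> h.py <<'E'
def fx(p,O=np.array([.5103,-.1823]),yaw=-.288):
    ex=np.array([np.cos(yaw),np.sin(yaw)]);d=np.array(p)[:2]-O;return np.round([d@ex,d@np.array([-ex[1],ex[0]]),p[2]],4)
E
python3 -c "
from h import *
s=sense();print(s['clock'],fx(s['position']),s['grip_width'],s['joints'],s['eef_rot'])"
```

```text
12.75 [1.300e-01 1.000e-04 2.562e-01] 0.0009203560808381734 [ 0.54652384  0.49311844 -0.38088545  1.41207192  0.18401243  1.27453201
 -1.70771356] [-5.82940181e-04  9.89538797e-01 -1.44258706e-01 -1.43379517e-03]
```

>>> apply_moves(
  rows=[
    {"gripper": -1,"dx": 0,"dy": 0,"dz": 0.7,"rx": 0,"ry": 0,"rz": 0},
    {"gripper": -1,"dx": 0,"dy": 0,"dz": 0.7,"rx": 0,"ry": 0,"rz": 0},
    {"gripper": -1,"dx": 0,"dy": 0,"dz": 0.7,"rx": 0,"ry": 0,"rz": 0},
    {"gripper": -1,"dx": 0,"dy": 0,"dz": 0.55,"rx": 0,"ry": 0,"rz": 0},
    {"gripper": -1,"dx": 0,"dy": 0,"dz": 0,"rx": 0,"ry": 0,"rz": 0},
  ],
)

```text
clock: 13.25
position: [0.6328, -0.219, 0.1493]
eef_rot: [-0.0, 0.99, -0.144, -0.003]
force: [-0.2, -0.3, -0.5]
grip_width: 0.0003
gripper_force: 0.0
```

>>> apply_moves(
  rows=[
    {"gripper": -1,"dx": -0.3,"dy": 0,"dz": 0,"rx": 0,"ry": 0,"rz": 0},
    {"gripper": -1,"dx": -0.3,"dy": 0,"dz": 0,"rx": 0,"ry": 0,"rz": 0},
    {"gripper": -1,"dx": -0.3,"dy": 0,"dz": 0,"rx": 0,"ry": 0,"rz": 0},
    {"gripper": -1,"dx": -0.3,"dy": 0,"dz": 0,"rx": 0,"ry": 0,"rz": 0},
    {"gripper": -1,"dx": -0.3,"dy": 0,"dz": 0,"rx": 0,"ry": 0,"rz": 0},
  ],
)

```text
clock: 13.75
position: [0.5776, -0.2023, 0.1541]
eef_rot: [0.0, 0.99, -0.144, 0.001]
force: [2.3, -0.8, 1.4]
grip_width: 0.0006
gripper_force: 0.8
```

>>> apply_moves(
  rows=[
    {"gripper": -1,"dx": -0.25,"dy": 0,"dz": 0,"rx": 0,"ry": 0,"rz": 0},
    {"gripper": -1,"dx": -0.25,"dy": 0,"dz": -0.05,"rx": 0,"ry": 0,"rz": 0},
    {"gripper": -1,"dx": -0.25,"dy": 0,"dz": -0.05,"rx": 0,"ry": 0,"rz": 0},
    {"gripper": -1,"dx": -0.25,"dy": 0,"dz": -0.05,"rx": 0,"ry": 0,"rz": 0},
    {"gripper": -1,"dx": 0,"dy": 0,"dz": 0,"rx": 0,"ry": 0,"rz": 0},
  ],
)

```text
clock: 14.25
position: [0.5384, -0.1907, 0.1587]
eef_rot: [0.0, 0.99, -0.144, -0.0]
force: [0.5, -0.2, 0.3]
grip_width: 0.0006
gripper_force: 0.0
```

```bash
python3 -c "
from h import *
s,c=wrist();print(s['clock'],fx(s['position']),s['force']);W=cloud(c)
F=np.apply_along_axis(fx,-1,W[::2,::2]);b=F[(abs(F[...,1])<.032)&(abs(F[...,1])>.016)&(F[...,0]>-.06)&(F[...,0]<.12)&(F[...,2]>.09)&(F[...,2]<.19)];print(len(b),np.percentile(b,[2,50,98],axis=0))"
```

```text
14.25 [ 2.930e-02 -1.000e-04  1.587e-01] [ 0.51538968 -0.23779717  0.28397787]
239 [[ 0.007176 -0.028924  0.163476]
 [ 0.0146    0.0164    0.1691  ]
 [ 0.0178    0.029848  0.1713  ]]
```

The bar is following, at about 1.25 rad. Continuing over the top.

>>> apply_moves(
  rows=[
    {"gripper": -1,"dx": -0.34,"dy": 0,"dz": 0,"rx": 0,"ry": 0,"rz": 0},
    {"gripper": -1,"dx": -0.33,"dy": 0,"dz": 0.15,"rx": 0,"ry": 0,"rz": 0},
    {"gripper": -1,"dx": -0.33,"dy": 0,"dz": 0.18,"rx": 0,"ry": 0,"rz": 0},
    {"gripper": -1,"dx": -0.34,"dy": 0,"dz": 0.2,"rx": 0,"ry": 0,"rz": 0},
    {"gripper": -1,"dx": 0,"dy": 0,"dz": 0,"rx": 0,"ry": 0,"rz": 0},
  ],
)

```text
clock: 14.8
position: [0.4867, -0.1753, 0.1363]
eef_rot: [-0.0, 0.99, -0.144, -0.001]
force: [-0.0, -0.4, 0.1]
grip_width: 0.0004
gripper_force: 0.0
```

```bash
python3 -c "
from h import *
s,c=wrist();print(s['clock'],fx(s['position']),s['force']);W=cloud(c)
F=np.apply_along_axis(fx,-1,W[::2,::2]);b=F[(abs(F[...,1])<.032)&(abs(F[...,1])>.016)&(F[...,0]>-.09)&(F[...,0]<.03)&(F[...,2]>.08)&(F[...,2]<.19)];print(len(b),np.percentile(b,[2,50,98],axis=0))"
```

```text
14.8 [-2.460e-02  1.000e-04  1.363e-01] [-4.02395317e-04 -4.21786688e-01  7.03369342e-02]
229 [[-0.0411   -0.0291    0.129612]
 [-0.0339    0.0163    0.1342  ]
 [-0.0302    0.0294    0.1362  ]]
```

>>> apply_moves(
  rows=[
    {"gripper": -1,"dx": -0.28,"dy": 0,"dz": 0.06,"rx": 0,"ry": 0,"rz": 0},
    {"gripper": -1,"dx": -0.17,"dy": 0,"dz": 0.3,"rx": 0,"ry": 0,"rz": 0},
    {"gripper": -1,"dx": -0.1,"dy": 0,"dz": 0.38,"rx": 0,"ry": 0,"rz": 0},
    {"gripper": -1,"dx": -0.06,"dy": 0,"dz": 0.23,"rx": 0,"ry": 0,"rz": 0},
    {"gripper": -1,"dx": -0.03,"dy": 0,"dz": 0.15,"rx": 0,"ry": 0,"rz": 0},
  ],
)

```text
clock: 15.35
position: [0.4632, -0.1682, 0.0917]
eef_rot: [-0.0, 0.99, -0.144, -0.0]
force: [-0.6, -0.3, 0.3]
grip_width: 0.0006
gripper_force: 0.3
```

>>> apply_moves(
  rows=[
    {"gripper": -1,"dx": -0.01,"dy": 0,"dz": 0.1,"rx": 0,"ry": 0,"rz": 0},
    {"gripper": -1,"dx": 0,"dy": 0,"dz": 0.07,"rx": 0,"ry": 0,"rz": 0},
    {"gripper": -1,"dx": 0,"dy": 0,"dz": 0,"rx": 0,"ry": 0,"rz": 0},
  ],
)

```text
clock: 15.65
position: [0.4633, -0.1681, 0.0854]
eef_rot: [-0.0, 0.99, -0.144, 0.0]
force: [-1.0, -0.7, -0.3]
grip_width: 0.0006
gripper_force: 0.0
```

```bash
python3 -c "
from h import *
s,c=wrist();print(s['clock'],fx(s['position']),s['force']);W=cloud(c)
F=np.apply_along_axis(fx,-1,W[::2,::2]);b=F[(abs(F[...,1])<.032)&(abs(F[...,1])>.016)&(F[...,0]>-.09)&(F[...,0]<-.03)&(F[...,2]>.06)&(F[...,2]<.19)];print(len(b),np.percentile(b,[2,50,98],axis=0))"
```

```text
15.65 [-0.0491  0.0002  0.0854] [-0.96951312 -0.7241174  -0.28198167]
221 [[-0.058   -0.02866  0.07594]
 [-0.0522   0.0173   0.084  ]
 [-0.04884  0.02946  0.086  ]]
```

Bar top is about 85 mm, with 78 mm being closed. I'll ease it down to contact.

>>> apply_moves(
  rows=[
    {"gripper": -1,"dx": 0,"dy": 0,"dz": 0.06,"rx": 0,"ry": 0,"rz": 0},
    {"gripper": -1,"dx": 0,"dy": 0,"dz": 0.06,"rx": 0,"ry": 0,"rz": 0},
    {"gripper": -1,"dx": 0,"dy": 0,"dz": 0,"rx": 0,"ry": 0,"rz": 0},
  ],
)

```text
clock: 16.0
position: [0.463, -0.1681, 0.0804]
eef_rot: [-0.0, 0.99, -0.144, -0.0]
force: [0.5, 1.0, -0.8]
grip_width: 0.0003
gripper_force: 0.0
```

>>> apply_moves(
  rows=[
    {"gripper": -1,"dx": 0,"dy": 0,"dz": 0.03,"rx": 0,"ry": 0,"rz": 0},
    {"gripper": -1,"dx": 0,"dy": 0,"dz": 0,"rx": 0,"ry": 0,"rz": 0},
  ],
)

```text
clock: 16.2
position: [0.463, -0.1681, 0.0794]
eef_rot: [-0.0, 0.99, -0.144, -0.0]
force: [0.4, -0.8, 0.4]
grip_width: 0.0002
gripper_force: 0.0
```

>>> apply_moves(
  rows=[
    {"gripper": -1,"dx": 0,"dy": 0,"dz": 0.02,"rx": 0,"ry": 0,"rz": 0},
    {"gripper": -1,"dx": 0,"dy": 0,"dz": 0,"rx": 0,"ry": 0,"rz": 0},
  ],
)

```text
clock: 16.4
position: [0.463, -0.1682, 0.0786]
eef_rot: [-0.0, 0.99, -0.145, -0.0]
force: [0.2, -0.0, 0.3]
grip_width: 0.0008
gripper_force: 0.0
```

>>> apply_moves(
  rows=[
    {"gripper": -1,"dx": 0,"dy": 0,"dz": 0.02,"rx": 0,"ry": 0,"rz": 0},
    {"gripper": -1,"dx": 0,"dy": 0,"dz": 0,"rx": 0,"ry": 0,"rz": 0},
  ],
)

```text
clock: 16.6
position: [0.4631, -0.1681, 0.0778]
eef_rot: [-0.0, 0.99, -0.144, -0.0]
force: [-0.4, -0.1, 0.7]
grip_width: 0.0005
gripper_force: 0.8
```

>>> apply_moves(
  rows=[
    {"gripper": -1,"dx": 0,"dy": 0,"dz": 0.02,"rx": 0,"ry": 0,"rz": 0},
    {"gripper": -1,"dx": 0,"dy": 0,"dz": 0,"rx": 0,"ry": 0,"rz": 0},
  ],
)

```text
clock: 16.8
position: [0.4631, -0.1681, 0.0772]
eef_rot: [0.0, 0.99, -0.144, -0.0]
force: [-2.1, 0.3, 6.9]
grip_width: 0.0005
gripper_force: 3.0
```

The force rose to 6.9 N, so the strap is resting on the cartridge. Backing off upward and checking.

>>> apply_moves(
  rows=[
    {"gripper": -1,"dx": 0,"dy": 0,"dz": -0.2,"rx": 0,"ry": 0,"rz": 0},
    {"gripper": -1,"dx": -0.2,"dy": 0,"dz": -0.7,"rx": 0,"ry": 0,"rz": 0},
    {"gripper": -1,"dx": -0.3,"dy": 0,"dz": -0.9,"rx": 0,"ry": 0,"rz": 0},
    {"gripper": -1,"dx": -0.3,"dy": 0,"dz": -0.9,"rx": 0,"ry": 0,"rz": 0},
    {"gripper": -1,"dx": -0.3,"dy": 0,"dz": -0.9,"rx": 0,"ry": 0,"rz": 0},
  ],
)

```text
clock: 17.3
position: [0.4203, -0.1551, 0.2228]
eef_rot: [-0.0, 0.99, -0.144, 0.0]
force: [0.3, -0.5, 0.9]
grip_width: 0.0005
gripper_force: 0.0
```

>>> apply_moves(
  rows=[
    {"gripper": -1,"dx": 0,"dy": 0,"dz": 0,"rx": 0,"ry": 0,"rz": 0},
    {"gripper": -1,"dx": 0,"dy": 0,"dz": 0,"rx": 0,"ry": 0,"rz": 0},
  ],
)

```text
clock: 17.5
position: [0.4211, -0.1558, 0.2217]
eef_rot: [0.0, 0.989, -0.145, 0.001]
force: [0.0, -0.4, -0.2]
grip_width: 0.0005
gripper_force: 0.0
```

```bash
python3 -c "
from h import *
s,c=wrist();print(s['clock'],fx(s['position']));W=cloud(c);save(c,'end.png',s=1.5)
F=np.apply_along_axis(fx,-1,W)
p=lambda n,b:print(n,len(b),np.percentile(b,[2,50,98],axis=0).round(4).tolist())
p('bar',F[(abs(F[...,1])<.034)&(abs(F[...,1])>.012)&(F[...,0]>-.08)&(F[...,0]<-.035)&(F[...,2]>.06)])
p('strap',F[(abs(F[...,1])<.006)&(F[...,0]>-.04)&(F[...,0]<.03)&(F[...,2]>.07)])
p('cart',F[(abs(F[...,1])<.036)&(abs(F[...,1])>.011)&(abs(F[...,0])<.01)&(F[...,2]>.061)])"
```

```text
17.5 [-9.310e-02  1.000e-04  2.217e-01]
bar 12480 [[-0.0723, -0.0324, 0.077], [-0.0633, -0.0125, 0.3386], [-0.055, 0.0323, 0.3441]]
strap 1005 [[-0.0389, -0.0053, 0.0746], [-0.0033, 0.0003, 0.0761], [0.029, 0.0058, 0.0777]]
cart 779 [[-0.0095, -0.029, 0.0629], [-0.0004, -0.0129, 0.0668], [0.0097, 0.0259, 0.0691]]
```

View pics/end.png

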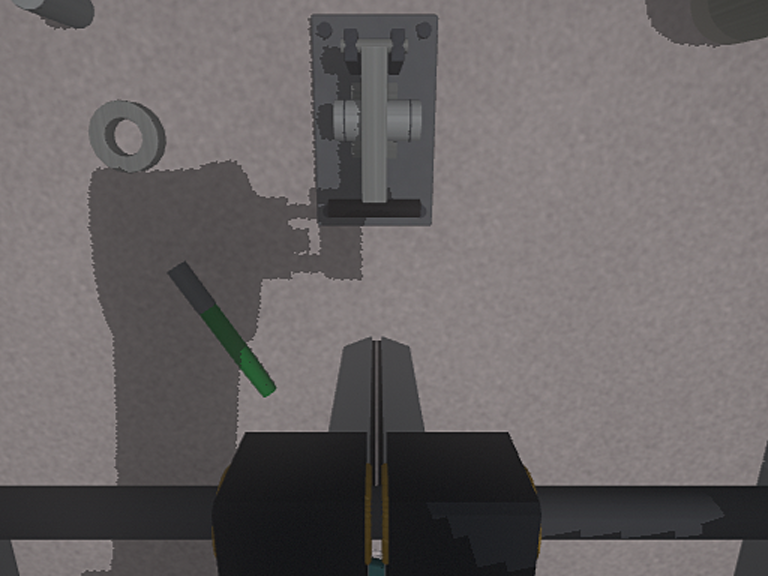

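The strap (375,120) lies level on the cartridge (375,120) at height 76 mm. The bar is at (375,208). The gripper is clear, and the ring and the pen are where they were.

```bash
python3 -c "
from cell import *
print(sign_off())"
```

```text
the job is handed in; nothing more can be done
None
```

I took the end cartridge from the track and laid it in the vee block, fully seated but about 2 mm off even along the groove. The clamp strap lies level on it, the next cartridge rolled to the stop, and I handed the job in at about 17.5 s.

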